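Clean the gauge pin in the beads and hold it free in the ring gauge

ROBOT

A 7-joint arm with a two-finger parallel gripper is mounted at the origin on a cart in front of the work surface, level with it; the furniture and walls round the work are solid. World frame = base frame: x ahead of the robot, y to its left, z up, the work surface at z = 0. Lengths are in m, angles in rad, forces in N, time in s.
With the tool pointing down it reaches from about 0.35 to 0.9 m from the base axis. Payload 8.1 kg.
Tool frame: the origin (TCP) lies at the very end of the fingers, on their centre line; the grasp point (between the pads) lies 19 mm behind it; z points along the fingers, y is the line along which they close (so a half turn about z gives the same grasp; the last joint's range is limited). The gripper opens to 92 mm and grips with 3 to 60 N. Pads are 19 mm wide; open, the fingers measure 130 mm over their backs; the gripper's body (75 mm by 190 mm) begins 47 mm behind the grasp point.
Start: joints at [-1.417, 0.434, 0.025, 1.573, -0.012, 1.134, -0.075], TCP at [0.159, 0.605, 0.227] pointing down, gripper open.
Joint ranges: [-2.62, 2.62], [-0.44, 2.09], [-1.27, 1.32], [0.08, 2.57], [-1.32, 4.46], [0.12, 2], [-2.74, 2.74]. Speed limits (rad/s): [2.22, 2.22, 3.01, 3.01, 3.14, 3.14, 3.14].

INTERFACE

Orientations are given as a rotation vector (axis times angle).
In Python, from cell import readout, cams, job gives the robot as it stands.
- The arm moves only by the tool drive_tool, never from a script. Its argument "commands" is a list of rows, each a list of 3 entries, a list of its own where there are three numbers: the turn, a rotation vector about the tool's x, y, z in rad, then the shift along the tool's x, y, z in cm, then the gripper's target within -1 to 1 (fully open at 1, half-way at 0, shut at -1). A call has 1 to 20 rows; each row is the pose to reach, as a shift and turn from the pose commanded when the call began, along the tool's axes at that moment; what a row does not reach only later rows make up. A row lasts 1/12 s, in which the tool goes at most 41.7 mm and 7.16 degrees, less where a joint would pass 70% of its speed; a pose out of reach is approached as far as the arm can. A call with a gripper value outside its range is refused whole. The fingers move at their own pace and stop on an object; "newtons" is the grip in N (left out, the last holds). Time passes only in rows, so rows that repeat a pose let the fingers close. It gives the time, the measured TCP pose, the force, the opening and the grip force at its end, in the units of the state.
- readout.observe(): the state, without advancing time (a new reading comes with each control period).
- cams.get_image(name): name is "scene" or "top" or "wrist"; returns the picture (480x640x3 uint8, blue, green, red); there is no depth.
- cams.camera_info(name): a dict with "camera_matrix" (3x3 intrinsics, pixels), "R" (3x3) and "t" (3): a world point X has camera coordinates R X + t. Camera axes: x right, y down, z forward; pixel columns grow to the right and rows downward; lengths in m; the calibration is good to about 2 mm. A picture is of the moment at which its call begins: read the wrist's pose just before it. camera_info takes no time and is no camera call; for the wrist camera it gives the pose at the moment of the call.
- job.sign_off(): hands the job in; it is judged then, once.
The state is a dict: "clock": time; "joints": joint angles; "dq": joint speeds; "joint_efforts": joint torques, N m; "position": TCP position; "ee_rot": TCP orientation; "force": force on the tool from outside, world axes, zero at the start; "ft_torque": the same for the moment, N m; "width": opening from 0.0 (shut) to 1.0 (fully open); "gripper_force": force on a finger pad.
Only numpy, scipy, OpenCV 4.12 (cv2) and the standard library are available. Lean on these libraries where they do the work, as an engineer would, in place of code of your own. Each camera call takes 0.05 s, during which the arm holds its last target. There are 200 camera calls.

TASK

Take the gauge pin by its square grip out of the rest and clean its tip in the cup of beads: with the tip down among the beads, close to the floor of the cup, start at the side of the cup facing the robot and stir round clockwise (seen from above) for two full wide turns, without throwing any bead out. Then lower the pin's shank from above through the bore of the ring gauge, never letting the pin touch the ring, until its tip hangs about 3 cm below the ring's underside, and finish holding it there in the gripper, still, upright and centred in the bore. Leave the other things on the bench where they are.

Things in the scene. Friction and masses are not known exactly. Their poses are not given: they have to be found in the camera images.
- pin: Loose steel gauge pin, 0.15 kg, 156 mm long, hanging upright in the rest. Its shank is 10 mm in diameter and 100 mm long, with a slightly tapered tip; above it a round collar 28 mm in diameter and 6 mm thick, and on top a square black grip 24x24 mm in section and 50 mm tall. Origin at the tip, z along the pin up towards the grip, x and y square to the flat sides of the grip.
- pin_tip (a point): The lowest point of the pin, on its axis.
- pin_collar (a point): Point on the pin's axis at the underside of the collar, 100 mm above the tip.
- pin_grip (a point): Centre of the square grip, 131 mm above the tip; the grip reaches 25 mm above and below it.
- rest: Fixed bent aluminium plate on a dark base: level top plate 75 mm deep, 50 mm wide, 6 mm thick, top 115 mm above the bench, with a 16 mm hole in which the pin hangs by its collar (tip 15 mm above the bench). Origin on the bench under the hole; z up; its upright stands 50 mm along +x from the hole and nothing of it is higher than the top plate. The pin comes out straight up: 100 mm.
- bead_cup: Fixed open round steel cup, 76 mm outer and 68 mm inner diameter, rim 45 mm above the bench. Origin on the bench under its centre, z up, x and y parallel to the room's (x away from the robot, y to its left).
- cup_floor (a point): Centre of the cup's inner floor, 5 mm above the bench; axes as the cup's. Stirring counts with the pin's tip less than 12 mm above this floor and more than 8 mm out from the centre on each side it passes.
- ring_gauge: Fixed ring gauge: a thick round grey ring, 60 mm outer diameter, with an upright through bore 22 mm in diameter, from 90 to 120 mm above the bench, on an arm from a column that stands 66 mm along its +x; the column's black head reaches no higher than the ring. Dark base plate 10 mm thick on the bench. Nothing is under the bore but the base plate. Origin on the bench under the centre of the bore, z up.
- bore_top (a point): Centre of the bore at the ring's top face, 120 mm above the bench; the ring's underside is 30 mm lower. Axes as the ring gauge's, z up.
- bead0_center (a point): Centre of one of the six loose white ceramic balls in the cup, 16 mm in diameter, 10 g; they lie in one layer, roll freely and are easily pushed aside.
- bead1_center (a point): Centre of one of the six loose white ceramic balls in the cup, 16 mm in diameter, 10 g; they lie in one layer, roll freely and are easily pushed aside.
- bead2_center (a point): Centre of one of the six loose white ceramic balls in the cup, 16 mm in diameter, 10 g; they lie in one layer, roll freely and are easily pushed aside.
- bead3_center (a point): Centre of one of the six loose white ceramic balls in the cup, 16 mm in diameter, 10 g; they lie in one layer, roll freely and are easily pushed aside.
- bead4_center (a point): Centre of one of the six loose white ceramic balls in the cup, 16 mm in diameter, 10 g; they lie in one layer, roll freely and are easily pushed aside.
- bead5_center (a point): Centre of one of the six loose white ceramic balls in the cup, 16 mm in diameter, 10 g; they lie in one layer, roll freely and are easily pushed aside.
- bolt: Bystander, loose: hexagon-head bolt, 16x52x18 mm, lying on the bench; to be left alone. Origin at the centre of its underside.
- hex_key: Bystander, loose: L-shaped hex key, 30x87x6 mm, lying on the bench; to be left alone. Origin at the centre of its underside.
- grease_tin: Bystander, loose: flat round grease tin, 65x65x23 mm, lying on the bench; to be left alone. Origin at the centre of its underside.
- tape_measure: Bystander, loose: tape measure, 37x84x63 mm, lying on the bench; to be left alone. Origin at the centre of its underside.
There are look-alikes about, which are no part of the job. Of the things like the pin, leave any that is blue, green or turquoise; of the rest the smaller one is meant.

How it is judged:
On the way, in this order (a step that is already met when the one before it is completed fails the run):
1. first turn: the pin's tip, down among the beads, passes the robot's side (-x) of the cup (x of pin_tip in the frame of cup_floor below -0.008 m and y of pin_tip in the frame of cup_floor above -0.008 m and z of pin_tip in the frame of cup_floor between -0.004 and 0.012 m and horizontal distance between pin_tip and cup_floor below 0.034 m).
2. first turn: the pin's tip, down among the beads, passes the left (+y) of the cup (y of pin_tip in the frame of cup_floor above 0.008 m and x of pin_tip in the frame of cup_floor above -0.008 m and z of pin_tip in the frame of cup_floor between -0.004 and 0.012 m and horizontal distance between pin_tip and cup_floor below 0.034 m).
3. first turn: the pin's tip, down among the beads, passes the far side (+x) of the cup (x of pin_tip in the frame of cup_floor above 0.008 m and y of pin_tip in the frame of cup_floor below 0.008 m and z of pin_tip in the frame of cup_floor between -0.004 and 0.012 m and horizontal distance between pin_tip and cup_floor below 0.034 m).
4. first turn: the pin's tip, down among the beads, passes the right (-y) of the cup (y of pin_tip in the frame of cup_floor below -0.008 m and x of pin_tip in the frame of cup_floor below 0.008 m and z of pin_tip in the frame of cup_floor between -0.004 and 0.012 m and horizontal distance between pin_tip and cup_floor below 0.034 m).
5. second turn: the pin's tip, down among the beads, passes the robot's side (-x) of the cup (all of step 1).
6. second turn: the pin's tip, down among the beads, passes the left (+y) of the cup (all of step 2).
7. second turn: the pin's tip, down among the beads, passes the far side (+x) of the cup (all of step 3).
8. second turn: the pin's tip, down among the beads, passes the right (-y) of the cup (all of step 4).
9. two turns done: the tip, down among the beads, is back at the robot's side of the cup, and the beads have been stirred (all of step 5 and distance of any of bead0_center, bead1_center, bead2_center, bead3_center, bead4_center, bead5_center from where it was at the start of the episode above 0.01 m).
At the end, for the whole second after the job is handed in: Held in the gripper through the bore: tip 15 to 55 mm below the ring underside, tip and collar within 4 mm of the bore axis, pin still (under 20 mm/s), touching neither ring gauge, rest nor cup; all six beads in the cup (z of pin_tip in the frame of bore_top between -0.085 and -0.045 m and horizontal distance between each of pin_tip, pin_collar and bore_top below 0.004 m and contact force between pin and the fingers above 1 N and contact force between pin and ring_gauge below 0.1 N and contact force between pin and rest below 0.1 N and contact force between pin and bead_cup below 0.1 N and linear speed of pin below 0.02 m/s and horizontal distance between each of bead0_center, bead1_center, bead2_center, bead3_center, bead4_center, bead5_center and cup_floor below 0.034 m and z of each of bead0_center, bead1_center, bead2_center, bead3_center, bead4_center, bead5_center in the frame of cup_floor below 0.036 m); the arm keeps its last pose, push and grip.
It fails at once if the pin touches the ring gauge (contact force between pin and ring_gauge above 0.3 N).
It fails at once if the bolt beside the work is pushed more than 25 mm (distance of bolt from where it was at the start of the episode above 0.025 m).
It fails at once if the hex key beside the work is pushed more than 25 mm (distance of hex_key from where it was at the start of the episode above 0.025 m).
It fails at once if the grease tin beside the work is pushed more than 25 mm (distance of grease_tin from where it was at the start of the episode above 0.025 m).
It fails at once if the tape measure beside the work is pushed more than 25 mm (distance of tape_measure from where it was at the start of the episode above 0.025 m).
It also fails if it takes over 69 s, if anything falls off the work surface, if the arm or the gripper's body presses on something with over 40 N, if the wrist force passes 120 N, or if a joint passes its speed limit or range.

## Working session

There is one attempt and no reset: what is moved stays moved. The work goes in short steps, Python scripts to look and compute and a tool call to move; the robot and the scene stay as the last step left them, time stands still between calls to the robot, and variables do not carry over. Pictures are saved under pics/ and viewed, at most 10 in all, crops included, and the job is handed in when it is done.

Besides the shell and the picture viewer there is one more tool, called after "Request:" as a command line: name --argument value ..., lists and objects as JSON in quotes. drive_tool: Moves the arm, as the interface text tells. Its arguments: {"type":"object","properties":{"commands":{"type":"array"},"newtons":{"type":"number"}},"required":["commands"]}

```bash
mkdir -p pics; python3 - <<'E'
from cell import readout,cams
import cv2,numpy as np
s=readout.observe();print({k:np.round(v,3).tolist() for k,v in s.items()})
for n in("scene","top"):
    cv2.imwrite(f"pics/{n}0.png",cams.get_image(n));i=cams.camera_info(n);print(n,{k:np.round(v,3).tolist() for k,v in i.items()})
E
```

```text
{'clock': 0.0, 'joints': [-1.417, 0.435, 0.025, 1.574, -0.012, 1.134, -0.075], 'dq': [0.0, -0.001, 0.0, 0.001, 0.0, -0.0, -0.0], 'joint_efforts': [-0.0, -66.785, 0.985, -31.447, -0.06, 0.043, 0.0], 'position': [0.159, 0.604, 0.226], 'ee_rot': [-0.402, -3.116, 0.002], 'force': [-0.021, 0.76, -0.434], 'ft_torque': [-0.062, 0.004, 0.036], 'gripper_force': 0.0, 'width': 1.0}
scene {'camera_matrix': [[499.722, 0.0, 325.675], [0.0, 499.722, 242.15], [0.0, 0.0, 1.0]], 'R': [[0.837, -0.548, -0.006], [-0.364, -0.548, -0.753], [0.409, 0.633, -0.658]], 't': [-0.455, 0.275, 0.791]}
top {'camera_matrix': [[433.348, 0.0, 321.656], [0.0, 433.348, 238.309], [0.0, 0.0, 1.0]], 'R': [[-0.025, -1.0, 0.002], [-0.995, 0.024, -0.098], [0.098, -0.005, -0.995]], 't': [-0.002, 0.549, 1.098]}
```

View pics/scene0.png

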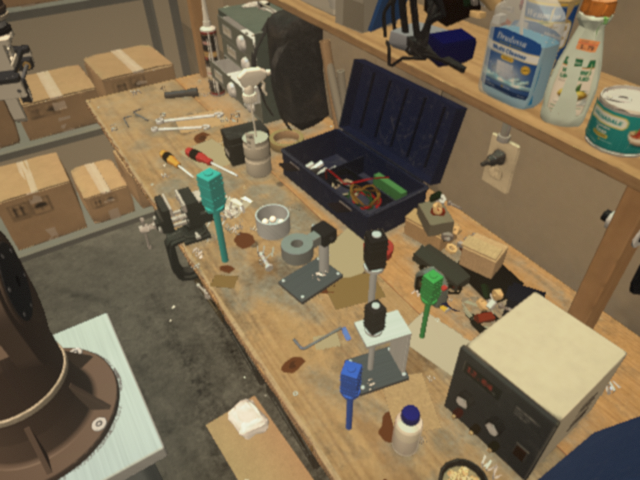

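View pics/top0.png

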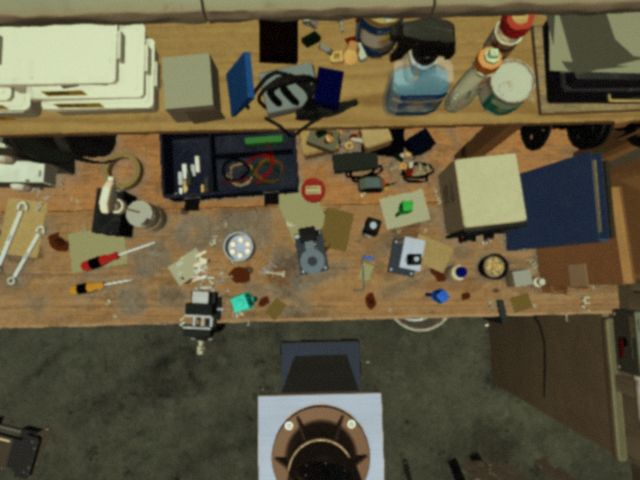

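The scene view shows five pin-like things:
- Turquoise at (210,190), blue at (350,380) and green at (432,290), all excluded by colour.
- Black at (375,245), standing free.
- Black at (375,318), in a bent plate.

The cup is at (272,221), the ring at (298,248) and the hex key at (322,338). In the top view the cup is at (239,247), the ring at (312,258), the rest pin at (413,259) and the other black pin at (371,226). I'll confirm the candidate in one enlarged crop.

```bash
python3 - <<'E'
import cv2,numpy as np
a=cv2.imread("pics/scene0.png")[215:405,330:460];b=cv2.imread("pics/top0.png")[205:300,215:445]
a=cv2.resize(a,None,fx=3,fy=3,interpolation=3);b=cv2.resize(b,(410,170),interpolation=3)
c=np.zeros((570,800,3),np.uint8);c[:570,:390]=a;c[:170,390:]=b
b2=cv2.imread("pics/top0.png")[210:290,350:440];c[180:540,390:795]=cv2.resize(b2,(405,360),interpolation=3)
cv2.imwrite("pics/crop1.png",c)
E
```

```text
(no output)
```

View pics/crop1.png

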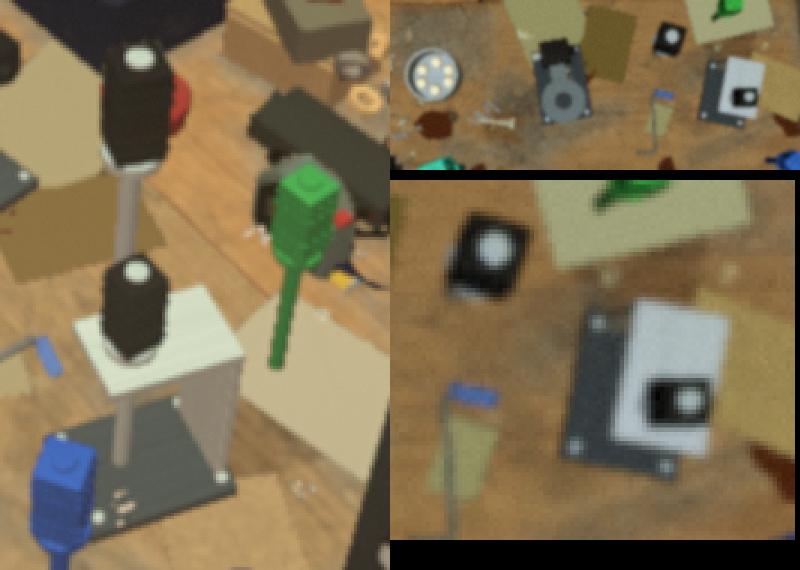

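The black pin in the plate at scene (375,318) / top (413,259) is the one meant. It is neither blue, green nor turquoise, it is smaller than the free-standing black one behind it, and it hangs by its collar in the rest. Next I'll measure it, the rest, the cup and the ring.

```bash
cat > h.py <<'E'
from cell import readout,cams
import cv2,numpy as np
def ray(i,p):
    K,R,t=(np.array(i[k]) for k in("camera_matrix","R","t"))
    d=R.T@np.linalg.solve(K,[p[0],p[1],1.]);return -R.T@t,d
def plane(i,p,z):
    c,d=ray(i,p);return c+d*(z-c[2])/d[2]
def proj(i,X):
    q=np.array(i["camera_matrix"])@(np.array(i["R"])@X+np.array(i["t"]));return q[:2]/q[2]
def tri(a,p,b,q):
    c,d=ray(a,p);e,f=ray(b,q)
    s=np.linalg.lstsq(np.c_[d,-f],e-c,rcond=None)[0];u=c+d*s[0];v=e+f*s[1];return (u+v)/2,np.linalg.norm(u-v)
E
python3 - <<'E'
from h import *
np.set_printoptions(precision=4,suppress=True)
T=cams.camera_info("top");S=cams.camera_info("scene")
t=cv2.imread("pics/top0.png");s=cv2.imread("pics/scene0.png")
print("grip top",tri(T,(416.4,258.9),S,(375.3,305.3)),plane(T,(416.4,258.9),.171))
def blobs(img,m,roi,name,z,i,amin=15):
    x0,y0,x1,y1=roi;n,l,st,c=cv2.connectedComponentsWithStats(m[y0:y1,x0:x1].astype(np.uint8))
    for k in range(1,n):
        if st[k,4]>=amin:
            p=c[k]+(x0,y0);pts=np.argwhere(l==k)[:,::-1].astype(np.float32);r=cv2.minAreaRect(pts)
            W=[plane(i,q+np.array([x0,y0]),z)[:2] for q in cv2.boxPoints(r)]
            print(name,p,st[k,4],"->",plane(i,p,z)[:2],"box",np.array(W).round(3).tolist())
g=t.max(2).astype(int)
blobs(t,g<60,(400,245,425,272),"grip",.171,T)
blobs(t,t.min(2)>140,(395,230,430,275),"plate",.115,T,50)
h=cv2.cvtColor(t,cv2.COLOR_BGR2HSV)
gray=cv2.cvtColor(t,cv2.COLOR_BGR2GRAY)
for nm,(x0,y0,x1,y1),z,r in(("ring",(290,235,335,285),.12,.03),("cup",(215,225,262,270),.045,.038)):
    b=cv2.resize(gray[y0:y1,x0:x1],None,fx=6,fy=6,interpolation=3)
    rp=r*433/(1.098-z)*6;print(nm,"expect px r",rp)
    c=cv2.HoughCircles(cv2.GaussianBlur(b,(7,7),2),cv2.HOUGH_GRADIENT,1,60,param1=80,param2=15,minRadius=int(rp*.85),maxRadius=int(rp*1.15))
    for q in c[0][:2]:
        p=((q[0]+.5)/6-.5+x0,(q[1]+.5)/6-.5+y0);print(nm,p,q[2],plane(T,p,z),"in scene:",proj(S,plane(T,p,z)))
E
```

```text
grip top (array([ 0.4835, -0.2266,  0.1725]), np.float64(0.001134641616507118)) [ 0.4831 -0.2266  0.171 ]
grip [411.7778 259.6984] 63 -> [ 0.4815 -0.2161] box [[0.474, -0.207], [0.492, -0.208], [0.492, -0.235], [0.474, -0.234]]
plate [411.4843 251.0852] 446 -> [ 0.5045 -0.2281] box [[0.467, -0.197], [0.541, -0.214], [0.53, -0.262], [0.457, -0.245]]
ring expect px r 79.69325153374233Traceback (most recent call last):
  File "<stdin>", line 22, in <module>
TypeError: 'NoneType' object is not subscriptable
```

```bash
python3 - <<'E'
from h import *
np.set_printoptions(precision=4,suppress=True)
T=cams.camera_info("top");S=cams.camera_info("scene")
for n,p,z in(("ring",(312,260.9),.12),("cup",(239.1,246.9),.045),("hexkey",(360,262),0.003),("bluepin",(440,296),.1),("otherblack",(372.5,225.5),.19),("bolt",(275,273),.01),("turq",(243,302),.2),("green",(406,208),.15)):
    X=plane(T,p,z);print(n,X,"scene",proj(S,X))
i=cams.camera_info("wrist");s=readout.observe()
from scipy.spatial.transform import Rotation as Ro
R=Ro.from_rotvec(s["ee_rot"]).as_matrix();print("tool R",R)
Rw=np.array(i["R"]);c=-Rw.T@i["t"];print("cam in tool",R.T@(c-s["position"]),"\n",R.T@Rw.T,i["camera_matrix"])
E
```

```text
ring [0.4867 0.0096 0.12  ] scene [296.1733 243.0664]
cup [0.5304 0.1959 0.045 ] scene [271.6483 215.0709]
hexkey [ 0.4861 -0.1147  0.003 ] scene [333.4109 328.4314]
bluepin [ 0.3961 -0.2949  0.1   ] scene [351.9457 396.4436]
otherblack [ 0.5589 -0.128   0.19  ] scene [375.5095 240.9581]
bolt [0.4626 0.1091 0.01  ] scene [264.2663 260.7697]
turq [0.3978 0.1593 0.2   ] scene [211.4617 183.6023]
green [ 0.603  -0.2125  0.15  ] scene [427.8504 278.3665]
tool R [[-0.9672  0.2541 -0.0002]
 [ 0.2541  0.9672 -0.0014]
 [-0.0001 -0.0014 -1.    ]]
cam in tool [ 0.0783 -0.0007 -0.1566] 
 [[-0.0005 -0.9564 -0.2921]
 [ 1.     -0.0004 -0.0002]
 [ 0.     -0.2921  0.9564]] [[355.7622   0.     313.5418]
 [  0.     355.7622 238.4168]
 [  0.       0.       1.    ]]
```

Request:
drive_tool --commands '[[[0,0,0],[0,0,-7],1],[[0,0,0],[0,0,-7],1],[[0,0,0],[-45.8,-30.3,-7.4],1],[[0,0,0],[-45.8,-30.3,-7.4],1],[[0,0,0],[-45.8,-30.3,-7.4],1],[[0,0,0],[-45.8,-30.3,-7.4],1],[[0,0,0],[-45.8,-30.3,-7.4],1],[[0,0,0],[-45.8,-30.3,-7.4],1],[[0,0,0],[-45.8,-30.3,-7.4],1],[[0,0,0],[-45.8,-30.3,-7.4],1],[[0,0,0],[-45.8,-30.3,-7.4],1],[[0,0,0],[-45.8,-30.3,-7.4],1],[[0,0,0],[-45.8,-30.3,-7.4],1],[[0,0,0],[-45.8,-30.3,-7.4],1],[[0,0,0],[-45.8,-30.3,-7.4],1],[[0,0,0],[-45.8,-30.3,-7.4],1],[[0,0,0],[-45.8,-30.3,-7.4],1],[[0,0,0],[-45.8,-30.3,-7.4],1],[[0,0,0],[-45.8,-30.3,-7.4],1]]'

```text
clock: 1.68
position: [0.5238, 0.1964, 0.3004]
ee_rot: [-0.399, -3.115, -0.0]
force: [-1.0, 0.2, -0.3]
width: 0.999
gripper_force: 0.0
```

```bash
cat > snap.py <<'E'
from h import *;import sys,json
n=sys.argv[1];i=cams.camera_info("wrist");s=readout.observe()
cv2.imwrite(f"pics/{n}.png",cams.get_image("wrist"))
json.dump({"K":1,**{k:np.array(v).tolist() for k,v in i.items()},"pos":np.array(s["position"]).tolist(),"rot":np.array(s["ee_rot"]).tolist()},open(f"pics/{n}.json","w"))
E
python3 snap.py wcup
```

Request:
drive_tool --commands '[[[0,0,0],[-1.2,-19.0,0],1],[[0,0,0],[-1.2,-19.0,0],1],[[0,0,0],[-1.2,-19.0,0],1],[[0,0,0],[-1.2,-19.0,0],1],[[0,0,0],[-1.2,-19.0,0],1],[[0,0,0],[-1.2,-19.0,0],1],[[0,0,0],[-1.2,-19.0,0],1],[[0,0,0],[-1.2,-19.0,0],1]]'

```text
clock: 2.4
position: [0.488, 0.0102, 0.3008]
ee_rot: [0.398, 3.116, 0.002]
force: [0.1, -0.1, 0.3]
width: 1.001
gripper_force: 0.0
```

```bash
python3 snap.py wring
```

Request:
drive_tool --commands '[[[0,0,0],[-5.7,-23.0,0],1],[[0,0,0],[-5.7,-23.0,0],1],[[0,0,0],[-5.7,-23.0,0],1],[[0,0,0],[-5.7,-23.0,0],1],[[0,0,0],[-5.7,-23.0,0],1],[[0,0,0],[-5.7,-23.0,0],1],[[0,0,0],[-5.7,-23.0,0],1],[[0,0,0],[-5.7,-23.0,0],1],[[0,0,0],[-5.7,-23.0,0],1]]'

```text
clock: 3.2
position: [0.4856, -0.2268, 0.3002]
ee_rot: [-0.398, -3.115, -0.001]
force: [-0.2, 0.0, -0.2]
width: 0.999
gripper_force: 0.0
```

```bash
python3 snap.py wpin; python3 - <<'E'
import cv2,numpy as np
c=np.hstack([cv2.imread(f"pics/{n}.png")[60:480,140:400] if 0 else cv2.resize(cv2.imread(f"pics/{n}.png")[40:440,190:450],(260,400)) for n in("wcup","wring","wpin")])
cv2.imwrite("pics/mont.png",c)
E
```

```text
(no output)
```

View pics/mont.png

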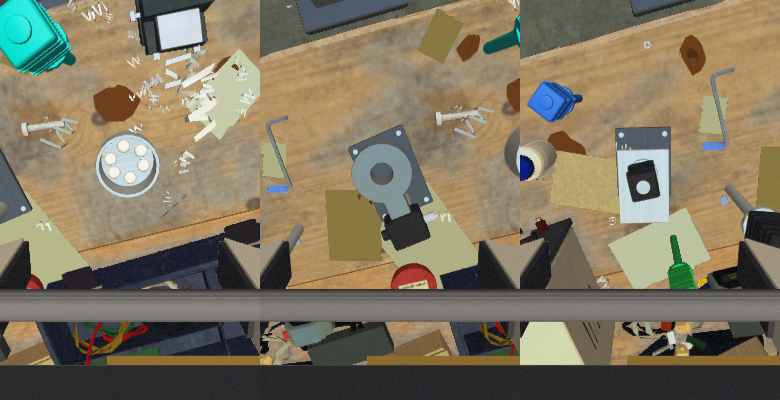

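The wrist montage (crop offset 190,40) shows the cup with six beads at full-image pixel (317,206). The ring bore is at (312,213) and the pin's grip, with its white dot, at (313,227). The grip is turned slightly against the plate. Next come precise fits.

```bash
python3 - <<'E'
from h import *;import json
from scipy.spatial.transform import Rotation as Ro
np.set_printoptions(precision=4,suppress=True)
L=lambda n:(cv2.imread(f"pics/{n}.png"),json.load(open(f"pics/{n}.json")))
def circ(P): # algebraic circle fit in world plane
    A=np.c_[2*P,np.ones(len(P))];x=np.linalg.lstsq(A,(P**2).sum(1),rcond=None)[0];return x[:2],np.sqrt(x[2]+x[:2]@x[:2])
def fit(n,g,c,z,r0,tol,sign):
    # radial edge search around expected circle, world plane z
    _,i=L(n);X0=plane(i,c,z)[:2]
    for _ in range(4):
        P=[]
        for a in np.linspace(0,2*np.pi,120,endpoint=False):
            rs=np.arange(r0-tol,r0+tol,.0003);u=np.array([np.cos(a),np.sin(a)])
            px=np.array([proj(i,np.r_[X0+r*u,z]) for r in rs],np.float32)
            v=cv2.remap(g,px[None,:,0],px[None,:,1],1)[0];d=np.gradient(v)*sign
            k=d.argmax()
            if d[k]>3: P.append(X0+rs[k]*u)
        P=np.array(P)
        for _ in range(3):
            X,r=circ(P);e=abs(np.hypot(*(P-X).T)-r);P=P[e<max(.0008,2*np.median(e))]
        X0=X
    print(n,"centre",X,"r",r,"n",len(P),"res",e.mean());return X
im,_=L("wring");g=cv2.GaussianBlur(cv2.cvtColor(im,cv2.COLOR_BGR2GRAY),(3,3),0).astype(np.float32)
fit("wring",im[:,:,2].astype(np.float32),(312,213),.12,.011,.004,1);fit("wring",im[:,:,2].astype(np.float32),(312,213),.12,.011,.004,-1)
fit("wring",im[:,:,2].astype(np.float32),(312,213),.12,.03,.006,1)
im,_=L("wcup")
for s in(1,-1):
    fit("wcup",im[:,:,0].astype(np.float32),(317,206),.045,.038,.004,s)
    fit("wcup",im[:,:,0].astype(np.float32),(317,206),.045,.034,.004,s)
im,i=L("wpin")
m=(im.max(2)<75).astype(np.uint8);x0,y0=285,190
n,l,st,c=cv2.connectedComponentsWithStats(m[y0:260,x0:345]);k=1+st[1:,4].argmax();print(st[k],c[k]+(x0,y0))
h,_=cv2.findContours((l==k).astype(np.uint8),0,2)
r=cv2.minAreaRect(h[0]);print("rect px",r)
R=Ro.from_rotvec(i["rot"]).as_matrix();print("tool y",R[:,1],i["pos"])
cv2.imwrite("pics/pinz.png",cv2.resize(np.hstack([im[185:265,275:355],L("wring")[0][173:253,272:352]]),None,fx=5,fy=5,interpolation=0))
E
```

```text
wring centre [0.4868 0.0077] r 0.011194541192334595 n 120 res 0.0001473107997709472
wring centre [0.4847 0.0084] r 0.009699999999999542 n 8 res 7.840950111415168e-16
wring centre [0.4868 0.0115] r 0.0332511320607119 n 34 res 0.000322284589886099
wcup centre [0.5318 0.1979] r 0.03422199622355984 n 111 res 0.00024646286367519356
wcup centre [0.5321 0.198 ] r 0.033987457639314156 n 93 res 0.0002262305968506631
wcup centre [0.5323 0.198 ] r 0.037303524716237296 n 119 res 0.00016362330274413776
wcup centre [0.5323 0.1979] r 0.03732742899909232 n 104 res 0.0001952685442771435
[ 11  10  34  42 865] [312.3803 219.5549]
rect px ((27.152936935424805, 30.688236236572266), (36.98664474487305, 28.851755142211914), 77.47119140625)
tool y [0.2517 0.9678 0.0006] [0.48562601634436287, -0.22679432960417345, 0.3002337305062456]
```

View pics/pinz.png

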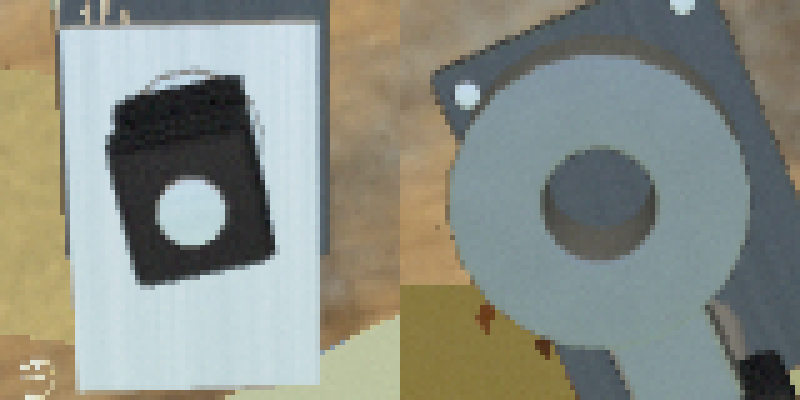

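The enlarged crop shows the grip's top face with corners at crop (106,152), (248,127), (274,257) and (143,287), and the dot at (191,211). The bore is a clean circle. Now the grip's yaw and centre.

```bash
python3 - <<'E'
from h import *;import json
from scipy.spatial.transform import Rotation as Ro
np.set_printoptions(precision=4,suppress=True)
i=json.load(open("pics/wpin.json"));R=Ro.from_rotvec(i["rot"]).as_matrix()
f=lambda p:plane(i,((p[0]-2)/5+275,(p[1]-2)/5+185),.171)
C=[f(p) for p in((106,152),(248,127),(274,257),(143,287))];d=f((191,211))
print("dot",d,"corner mean",np.mean(C,0),"sides",[np.linalg.norm(C[k]-C[k-1]) for k in range(4)])
e=(C[1]-C[0])+(C[2]-C[3]);f2=(C[2]-C[1])+(C[3]-C[0]);print("angles (tool y vs edge; -tool x vs edge)",[np.degrees(np.arctan2(*(R.T@v)[:2][::-1])) for v in(e,f2)])
print("delta tool cm",R.T@(d-np.array(i["pos"]))*100)
E
```

```text
dot [ 0.4842 -0.2277  0.171 ] corner mean [ 0.4835 -0.2272  0.171 ] sides [np.float64(0.024051275738622518), np.float64(0.023728168092517016), np.float64(0.02270727831393315), np.float64(0.02263270605288793)]
angles (tool y vs edge; -tool x vs edge) [np.float64(78.23197704538889), np.float64(167.10496133140376)]
delta tool cm [ 0.1061 -0.1343 12.9234]
```

Request:
drive_tool --commands '[[[0,0,-0.215],[0.1,-0.13,4],1],[[0,0,-0.215],[0.1,-0.13,8],1],[[0,0,-0.215],[0.1,-0.13,11],1],[[0,0,-0.215],[0.1,-0.13,13],1],[[0,0,-0.215],[0.1,-0.13,15],1],[[0,0,-0.215],[0.1,-0.13,16.5],1],[[0,0,-0.215],[0.1,-0.13,17.1],1],[[0,0,-0.215],[0.1,-0.13,17.1],1],[[0,0,-0.215],[0.1,-0.13,17.1],1]]' --newtons 30

```text
clock: 4.0
position: [0.4841, -0.2287, 0.1301]
ee_rot: [0.063, 3.141, 0.0]
force: [0.5, -0.3, 0.2]
width: 1.0
gripper_force: 0.0
```

Request:
drive_tool --commands '[[[0,0,0],[0,0,0],-1],[[0,0,0],[0,0,0],-1],[[0,0,0],[0,0,0],-1],[[0,0,0],[0,0,0],-1],[[0,0,0],[0,0,0],-1],[[0,0,0],[0,0,0],-1],[[0,0,0],[0,0,0],-1],[[0,0,0],[0,0,0],-1],[[0,0,0],[0,0,0],-1],[[0,0,0],[0,0,0],-1],[[0,0,0],[0,0,0],-1],[[0,0,0],[0,0,0],-1]]'

```text
clock: 5.0
position: [0.4835, -0.2295, 0.1297]
ee_rot: [-0.066, -3.141, -0.0]
force: [1.7, 0.3, 0.4]
width: 0.258
gripper_force: 30.0
```

Request:
drive_tool --commands '[[[0,0,0],[0,0,-1],-1],[[0,0,0],[0,0,-3],-1],[[0,0,0],[0,0,-5.5],-1],[[0,0,0],[0,0,-8],-1],[[0,0,0],[0,0,-11],-1],[[0,0,0],[0,0,-14],-1],[[0,0,0],[0,0,-16],-1],[[0,0,0],[0,0,-16],-1],[[0,0,0],[0,2,-16],-1],[[0,0,0],[0,5,-16],-1],[[0,0,0],[0,8,-16],-1],[[0,0,0],[0,11,-16],-1],[[0,0,0],[0,14,-16],-1],[[0,0,0],[0,17,-16],-1],[[0,0,0],[0,20,-16],-1],[[0,0,0],[0,22.5,-16],-1],[[0,0,0],[0,24,-16],-1],[[0,0,0],[0,24,-16],-1],[[0,0,0],[0,24,-16],-1]]'

```text
clock: 6.58
position: [0.4932, 0.0105, 0.2895]
ee_rot: [-0.063, -3.14, 0.001]
force: [-0.1, -0.5, -1.3]
width: 0.26
gripper_force: 30.0
```

```bash
python3 snap.py wheld; python3 - <<'E'
from h import *
cv2.imwrite("pics/sheld.png",cams.get_image("scene"));t=cams.get_image("top");cv2.imwrite("pics/theld.png",t)
a=cv2.resize(cv2.imread("pics/sheld.png")[100:330,200:420],(440,460),interpolation=3)
b=cv2.resize(cv2.imread("pics/wheld.png"),(355,266));c=np.zeros((560,800,3),np.uint8);c[:460,:440]=a;c[:266,442:797]=b
c[280:560,442:797]=cv2.resize(t[190:330,230:407],(355,280),interpolation=3)
cv2.imwrite("pics/m2.png",c)
E
```

```text
(no output)
```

View pics/m2.png

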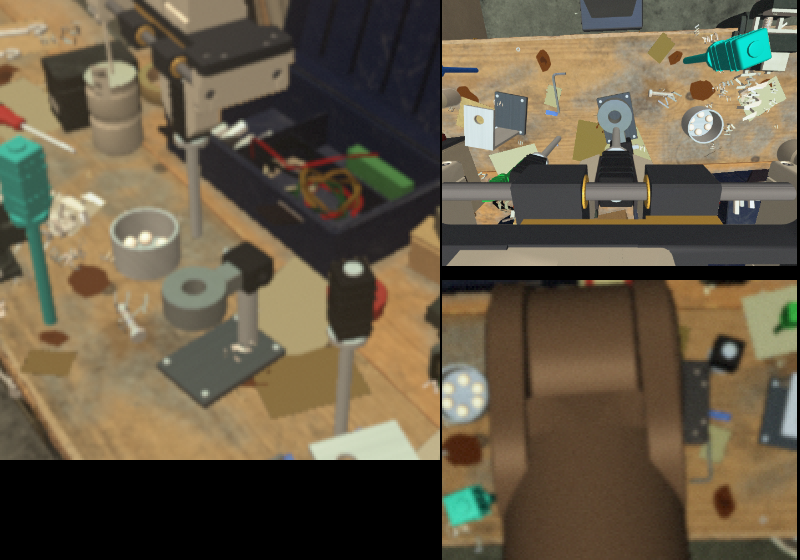

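The pin is held, with the shank in the scene view from about (294,172) to its tip near (297,218). I'll check its uprightness and tip position against the prediction.

```bash
python3 - <<'E'
from h import *;import json
np.set_printoptions(precision=2,suppress=True)
S=cams.camera_info("scene");i=json.load(open("pics/wheld.json"));p=np.array(i["pos"])
tip=p-[0,0,.1147];print("pred tip",proj(S,tip),"collar",proj(S,tip+[0,0,.1]))
im=cv2.imread("pics/sheld.png");a=im.astype(int)
L=[]
for r in range(172,217,3):
    row=cv2.GaussianBlur(im,(3,1),0)[r,280:312].astype(float).mean(1);g=np.gradient(row)
    x=np.arange(280,312);hi=g.argmax();lo=g.argmin();u=proj(S,tip);v=proj(S,tip+[0,0,.1]);xp=np.interp(r,[v[1],u[1]],[v[0],u[0]])
    print(r,"rise",x[hi],"fall",x[lo],"mid",(x[hi]+x[lo])/2,"pred",round(xp,1))
W=i;print("wrist pred tip",proj(W,tip),"mid",proj(W,tip+[0,0,.05]),"collar",proj(W,tip+[0,0,.1]))
cv2.imwrite("pics/z3.png",np.hstack([cv2.resize(im[160:230,265:325],(480,560),interpolation=3),cv2.resize(cv2.imread("pics/wheld.png")[200:410,255:375],(320,560),interpolation=3)]))
E
```

```text
pred tip [297.68 218.18] collar [295.06 170.3 ]
172 rise 288 fall 283 mid 285.5 pred 295.2
175 rise 292 fall 299 mid 295.5 pred 295.3
178 rise 293 fall 299 mid 296.0 pred 295.5
181 rise 293 fall 299 mid 296.0 pred 295.6
184 rise 284 fall 300 mid 292.0 pred 295.8
187 rise 288 fall 300 mid 294.0 pred 296.0
190 rise 299 fall 303 mid 301.0 pred 296.1
193 rise 300 fall 307 mid 303.5 pred 296.3
196 rise 300 fall 311 mid 305.5 pred 296.5
199 rise 301 fall 298 mid 299.5 pred 296.6
202 rise 304 fall 298 mid 301.0 pred 296.8
205 rise 307 fall 283 mid 295.0 pred 297.0
208 rise 284 fall 287 mid 285.5 pred 297.1
211 rise 286 fall 289 mid 287.5 pred 297.3
214 rise 286 fall 289 mid 287.5 pred 297.4
wrist pred tip [314.73 233.26] mid [314.94 254.3 ] collar [315.26 286.12]
```

View pics/z3.png

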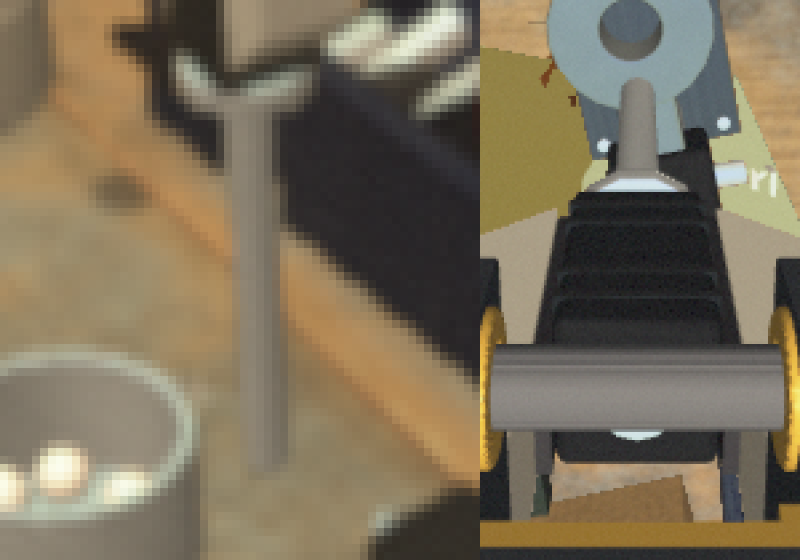

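The held pin is upright: its slope in the image matches the prediction and it sits within about 1.5 mm of the tool axis in both views. Next I go over the cup and lower in the middle, which is free of beads.

Request:
drive_tool --commands '[[[0,0,0],[-0.5,3,0],-1],[[0,0,0],[-1.1,6.5,0],-1],[[0,0,0],[-1.7,10,0],-1],[[0,0,0],[-2.3,13.5,0],-1],[[0,0,0],[-2.8,16.5,0],-1],[[0,0,0],[-3.1,18.5,0],-1],[[0,0,0],[-3.15,18.9,2],-1],[[0,0,0],[-3.15,18.9,5],-1],[[0,0,0],[-3.15,18.9,8],-1],[[0,0,0],[-3.15,18.9,10.5],-1],[[0,0,0],[-3.15,18.9,12],-1],[[0,0,0],[-3.15,18.9,13],-1],[[0,0,0],[-3.15,18.9,14],-1],[[0,0,0],[-3.15,18.9,14.8],-1],[[0,0,0],[-3.15,18.9,15.4],-1],[[0,0,0],[-3.15,18.9,15.9],-1],[[0,0,0],[-3.15,18.9,16.3],-1],[[0,0,0],[-3.15,18.9,16.3],-1],[[0,0,0],[-3.15,18.9,16.3],-1]]'

```text
clock: 8.32
position: [0.5331, 0.1977, 0.127]
ee_rot: [0.066, 3.141, 0.0]
force: [0.4, -0.7, -1.2]
width: 0.257
gripper_force: 30.0
```

Request:
drive_tool --commands '[[[0,0,0],[0.3,0,0.1],-1],[[0,0,0],[0.6,0,0.2],-1],[[0,0,0],[0.9,0,0.2],-1],[[0,0,0],[1.2,0,0.2],-1],[[0,0,0],[1.4,0,0.2],-1],[[0,0,0],[1.6,0,0.2],-1],[[0,0,0],[1.6,0,0.2],-1],[[0,0,0],[1.6,0,0.2],-1]]'

```text
clock: 8.98
position: [0.5179, 0.1985, 0.1253]
ee_rot: [0.066, 3.139, 0.001]
force: [4.1, 0.8, -1.3]
width: 0.261
gripper_force: 30.0
```

Request:
drive_tool --commands '[[[0,0,0],[-0.07,0.46,0],-1],[[0,0,0],[-0.29,0.88,0],-1],[[0,0,0],[-0.62,1.21,0],-1],[[0,0,0],[-1.04,1.43,0],-1],[[0,0,0],[-1.5,1.5,0],-1],[[0,0,0],[-1.96,1.43,0],-1],[[0,0,0],[-2.38,1.21,0],-1],[[0,0,0],[-2.71,0.88,0],-1],[[0,0,0],[-2.93,0.46,0],-1],[[0,0,0],[-3.0,0,0],-1],[[0,0,0],[-3.0,0,0],-1]]'

```text
clock: 9.9
position: [0.5465, 0.1963, 0.1246]
ee_rot: [-0.068, -3.14, -0.0]
force: [-3.0, 1.8, -0.7]
width: 0.262
gripper_force: 30.0
```

Request:
drive_tool --commands '[[[0,0,0],[0.07,-0.46,0],-1],[[0,0,0],[0.29,-0.88,0],-1],[[0,0,0],[0.62,-1.21,0],-1],[[0,0,0],[1.04,-1.43,0],-1],[[0,0,0],[1.5,-1.5,0],-1],[[0,0,0],[1.96,-1.43,0],-1],[[0,0,0],[2.38,-1.21,0],-1],[[0,0,0],[2.71,-0.88,0],-1],[[0,0,0],[2.93,-0.46,0],-1],[[0,0,0],[3.0,0,0],-1],[[0,0,0],[3.0,0,0],-1]]'

```text
clock: 10.82
position: [0.5171, 0.1987, 0.1247]
ee_rot: [0.065, 3.14, -0.001]
force: [2.1, -0.2, -1.5]
width: 0.258
gripper_force: 30.0
```

Request:
drive_tool --commands '[[[0,0,0],[-0.07,0.46,0],-1],[[0,0,0],[-0.29,0.88,0],-1],[[0,0,0],[-0.62,1.21,0],-1],[[0,0,0],[-1.04,1.43,0],-1],[[0,0,0],[-1.5,1.5,0],-1],[[0,0,0],[-1.96,1.43,0],-1],[[0,0,0],[-2.38,1.21,0],-1],[[0,0,0],[-2.71,0.88,0],-1],[[0,0,0],[-2.93,0.46,0],-1],[[0,0,0],[-3.0,0,0],-1],[[0,0,0],[-3.0,0,0],-1]]'

```text
clock: 11.73
position: [0.5476, 0.1957, 0.125]
ee_rot: [0.068, 3.14, 0.0]
force: [0.9, -0.3, -2.2]
width: 0.261
gripper_force: 30.0
```

Request:
drive_tool --commands '[[[0,0,0],[0.07,-0.46,0],-1],[[0,0,0],[0.29,-0.88,0],-1],[[0,0,0],[0.62,-1.21,0],-1],[[0,0,0],[1.04,-1.43,0],-1],[[0,0,0],[1.5,-1.5,0],-1],[[0,0,0],[1.96,-1.43,0],-1],[[0,0,0],[2.38,-1.21,0],-1],[[0,0,0],[2.71,-0.88,0],-1],[[0,0,0],[2.93,-0.46,0],-1],[[0,0,0],[3.0,0,0],-1],[[0,0,0],[3.0,0.1,0],-1],[[0,0,0],[3.0,0.1,0],-1]]'

```text
clock: 12.73
position: [0.5162, 0.1994, 0.1243]
ee_rot: [-0.064, -3.139, 0.001]
force: [-0.2, 0.2, -1.5]
width: 0.257
gripper_force: 30.0
```

Request:
drive_tool --commands '[[[0,0,0],[-0.3,0,-0.5],-1],[[0,0,0],[-0.6,0,-1],-1],[[0,0,0],[-0.6,0,-2],-1],[[0,0,0],[-0.6,0,-4],-1],[[0,0,0],[-0.6,0,-6.5],-1],[[0,0,0],[-0.6,0,-9.5],-1],[[0,0,0],[-0.6,0,-12.5],-1],[[0,0,0],[-0.6,0,-15],-1],[[0,0,0],[-0.6,0,-16.4],-1],[[0,0,0],[0,-2,-16.4],-1],[[0,0,0],[0.5,-5,-16.4],-1],[[0,0,0],[1,-8,-16.4],-1],[[0,0,0],[1.5,-11,-16.4],-1],[[0,0,0],[2,-14,-16.4],-1],[[0,0,0],[2.1,-17,-16.4],-1],[[0,0,0],[2.15,-19,-16.4],-1],[[0,0,0],[2.15,-19.3,-16.4],-1],[[0,0,0],[2.15,-19.3,-15],-1],[[0,0,0],[2.15,-19.3,-13],-1],[[0,0,0],[2.15,-19.3,-12.5],-1]]'

```text
clock: 14.4
position: [0.4863, 0.0074, 0.2484]
ee_rot: [-0.066, -3.139, 0.0]
force: [-1.6, 0.7, -1.5]
width: 0.256
gripper_force: 30.0
```

Request:
drive_tool --commands '[[[0,0,0],[0,0,0],-1],[[0,0,0],[0,0,0],-1],[[0,0,0],[0,0,0],-1],[[0,0,0],[0,0,0],-1]]'

```text
clock: 14.73
position: [0.488, 0.0075, 0.2507]
ee_rot: [0.065, 3.139, 0.001]
force: [-0.1, 0.3, -1.8]
width: 0.263
gripper_force: 30.0
```

```bash
python3 snap.py wb; python3 - <<'E'
from h import *;import json
np.set_printoptions(precision=2,suppress=True)
i=json.load(open("pics/wb.json"));p=np.array(i["pos"]);S=cams.camera_info("scene");s=cams.get_image("scene");cv2.imwrite("pics/sb.png",s);w=cv2.imread("pics/wb.png")
tip=p-[0,0,.1147];print(p,i["rot"]);print("tip pred wrist",proj(i,tip),"scene",proj(S,tip),proj(S,tip+[0,0,.1]))
for B in([.4868,.0077,.12],):print("bore pred wrist",proj(i,B),"scene",proj(S,B))
a=cv2.resize(s[165:275,255:335],(436,600),interpolation=3);b=cv2.resize(w[175:325,270:361],(364,600),interpolation=3)
cv2.imwrite("pics/z4.png",np.hstack([a,b]))
E
```

```text
[0.49 0.01 0.25] [0.06548264232775071, 3.1394256762215, 0.000585928721153049]
tip pred wrist [314.65 232.94] scene [296.99 236.78] [294.38 191.57]
bore pred wrist [314.7  226.18] scene [296.75 243.62]
```

View pics/z4.png

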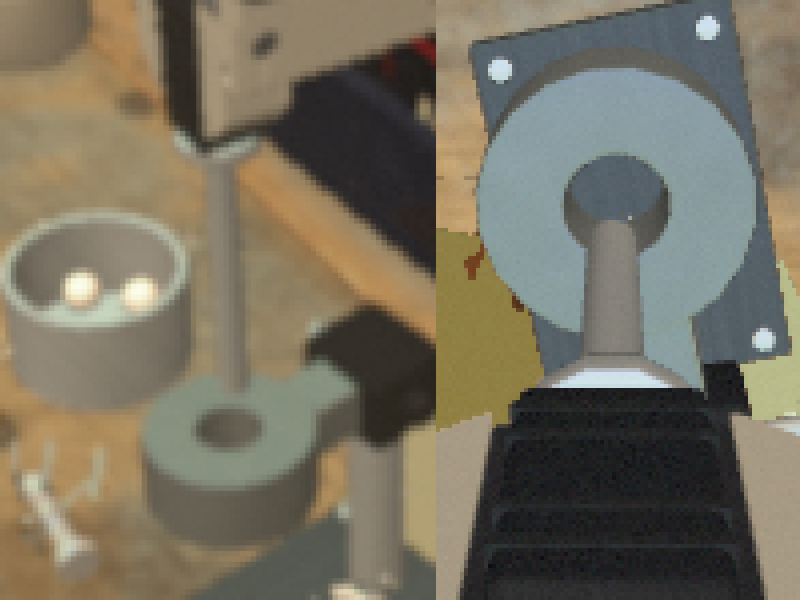

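In the wrist crop the bore centre is at column 315.2 and the tip at 314.4, about 4 px nearer the gripper. In the scene view the tip is about 1 px right of the predicted column along its whole length. So the pin is upright and about 2.5 mm off the bore towards +x. I'll shift it, lower to just above the ring, and check once more.

Request:
drive_tool --commands '[[[0,0,0],[0.1,0.03,0],-1],[[0,0,0],[0.25,0.06,0],-1],[[0,0,0],[0.25,0.06,0.3],-1],[[0,0,0],[0.25,0.06,0.7],-1],[[0,0,0],[0.25,0.06,1.0],-1],[[0,0,0],[0.25,0.06,1.0],-1],[[0,0,0],[0.25,0.06,1.0],-1],[[0,0,0],[0.25,0.06,1.0],-1],[[0,0,0],[0.25,0.06,1.0],-1]]'

```text
clock: 15.58
position: [0.4851, 0.008, 0.2398]
ee_rot: [0.066, 3.141, 0.0]
force: [0.2, -0.2, -1.7]
width: 0.263
gripper_force: 30.0
```

```bash
python3 snap.py wc; python3 - <<'E'
from h import *;import json
np.set_printoptions(precision=2,suppress=True)
i=json.load(open("pics/wc.json"));p=np.array(i["pos"]);S=cams.camera_info("scene");s=cams.get_image("scene");cv2.imwrite("pics/sc.png",s);w=cv2.imread("pics/wc.png")
print(np.round(p,4))
tip=p-[0,0,.1147];B=np.array([.4868,.0077,.12])
print("tip pred wrist",proj(i,tip),"scene",proj(S,tip));print("bore pred wrist",proj(i,B),"scene",proj(S,B))
print("wrist where ideal tip edge (r4,5) would be",[proj(i,np.r_[B[:2],tip[2]]+[-r,0,0]) for r in(.004,.005)])
a=cv2.resize(s[190:275,265:335],(494,600),interpolation=3);b=cv2.resize(w[190:300,285:341],(305,600),interpolation=3)
cv2.imwrite("pics/z5.png",np.hstack([a,b]))
E
```

```text
[0.49 0.01 0.24]
tip pred wrist [314.66 233.12] scene [295.71 241.75]
bore pred wrist [314.31 233.44] scene [296.75 243.62]
wrist where ideal tip edge (r4,5) would be [array([314.11, 230.4 ]), array([314.06, 229.18])]
```

View pics/z5.png

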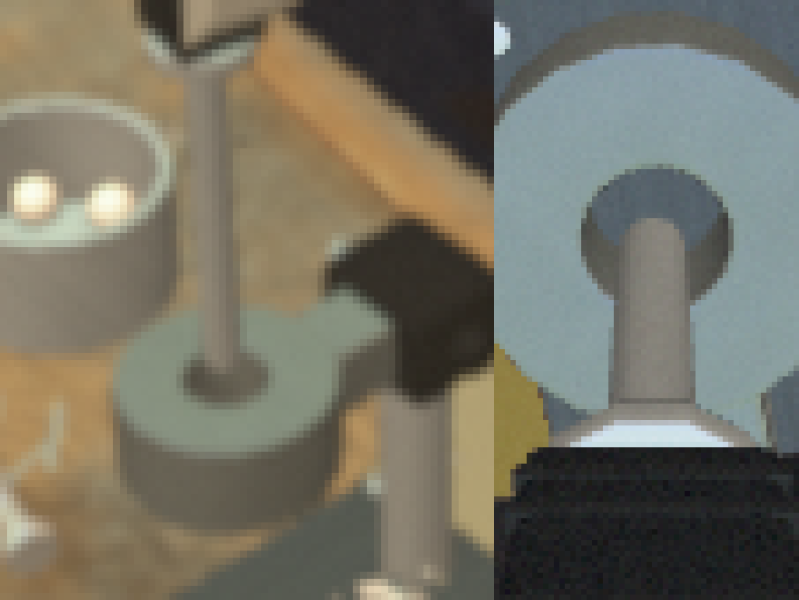

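The tip is centred over the bore to about 0.5 mm in both views: wrist tip column 314.4 against bore 314.9, scene 296.3 against 296.6. Lowering now.

Request:
drive_tool --commands '[[[0,0,0],[0,0.03,0.4],-1],[[0,0,0],[0,0.03,0.8],-1],[[0,0,0],[0,0.03,1.2],-1],[[0,0,0],[0,0.03,1.7],-1],[[0,0,0],[0,0.03,2.2],-1],[[0,0,0],[0,0.03,2.7],-1],[[0,0,0],[0,0.03,3.2],-1],[[0,0,0],[0,0.03,3.7],-1],[[0,0,0],[0,0.03,4.2],-1],[[0,0,0],[0,0.03,4.7],-1],[[0,0,0],[0,0.03,5.2],-1],[[0,0,0],[0,0.03,5.7],-1],[[0,0,0],[0,0.03,6.1],-1],[[0,0,0],[0,0.03,6.4],-1],[[0,0,0],[0,0.03,6.5],-1],[[0,0,0],[0,0.03,6.5],-1],[[0,0,0],[0,0.03,6.5],-1],[[0,0,0],[0,0.03,6.5],-1],[[0,0,0],[0,0.03,6.5],-1]]'

```text
clock: 17.27
position: [0.4851, 0.0084, 0.175]
ee_rot: [0.066, 3.14, 0.0]
force: [0.2, 0.1, -1.2]
width: 0.258
gripper_force: 30.0
```

```bash
python3 snap.py wd; python3 - <<'E'
from h import *;import json
i=json.load(open("pics/wd.json"));p=np.array(i["pos"]);s=cams.get_image("scene");w=cv2.imread("pics/wd.png");t=cams.get_image("top")
print(np.round(p,4),proj(i,np.array([.4868,.0077,.12])))
a=cv2.resize(s[190:275,245:335],(480,453),interpolation=3);b=cv2.resize(w[190:300,280:348],(309,500),interpolation=3)
c=np.zeros((600,800,3),np.uint8);c[:453,:480]=a;c[:500,485:794]=b;cv2.imwrite("pics/z6.png",c)
E
```

```text
[0.4851 0.0084 0.175 ] [313.96696306 261.81013327]
```

View pics/z6.png

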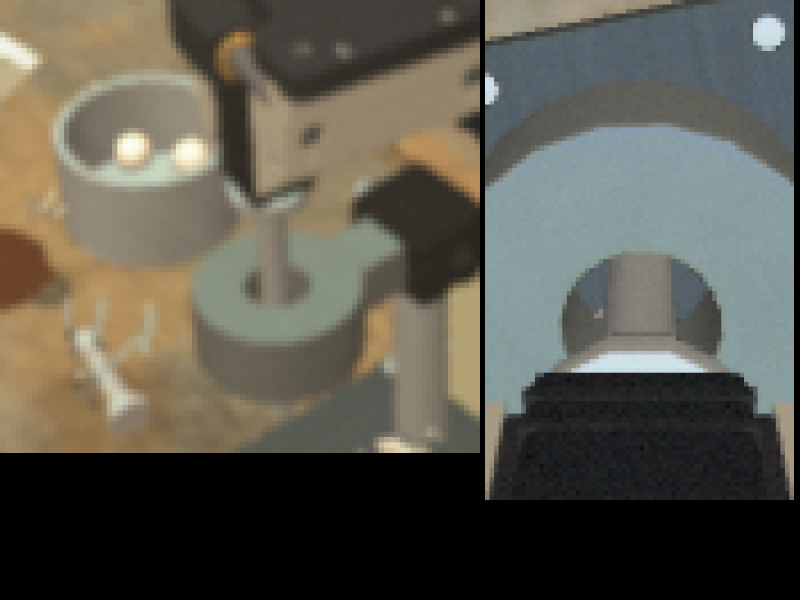

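The shank is in the bore, centred to under 0.5 mm in the wrist view and about 1 mm towards the robot in the scene view. I'll trim it slightly, let it settle and count the beads.

Request:
drive_tool --commands '[[[0,0,0],[-0.07,0,0],-1],[[0,0,0],[-0.07,0,0],-1],[[0,0,0],[-0.07,0,0],-1],[[0,0,0],[-0.07,0,0],-1],[[0,0,0],[-0.07,0,0],-1],[[0,0,0],[-0.07,0,0],-1]]'

```text
clock: 17.92
position: [0.4856, 0.0084, 0.1747]
ee_rot: [-0.066, -3.141, -0.0]
force: [-0.3, 0.7, -2.1]
width: 0.256
gripper_force: 30.0
```

```bash
python3 - <<'E'
from h import *
T=cams.camera_info("top");t=cams.get_image("top");cv2.imwrite("pics/tend.png",t)
g=cv2.resize(t[225:270,215:262],None,fx=4,fy=4,interpolation=3).min(2)
for th in(150,165,180,195):
    n,l,st,c=cv2.connectedComponentsWithStats((g>th).astype(np.uint8))
    print(th,[(int(st[k,4]),*np.round((plane(T,(c[k]/4+(215,225)),.013)[:2]-[.532,.198])*1000)) for k in range(1,n) if st[k,4]>40])
s=readout.observe();print(np.round(s["position"],4),abs(np.array(s["dq"])).max(),s["force"],s["gripper_force"])
E
```

```text
150 [(7456, np.float64(-1.0), np.float64(0.0))]
165 [(5664, np.float64(1.0), np.float64(1.0))]
180 [(304, np.float64(21.0), np.float64(11.0)), (416, np.float64(13.0), np.float64(-16.0)), (224, np.float64(3.0), np.float64(27.0)), (320, np.float64(-5.0), np.float64(-21.0)), (240, np.float64(-22.0), np.float64(15.0)), (304, np.float64(-22.0), np.float64(-7.0))]
195 [(112, np.float64(23.0), np.float64(11.0)), (144, np.float64(15.0), np.float64(-18.0)), (112, np.float64(4.0), np.float64(27.0)), (112, np.float64(-7.0), np.float64(-23.0)), (96, np.float64(-23.0), np.float64(14.0)), (96, np.float64(-24.0), np.float64(-8.0))]
[0.4856 0.0084 0.1747] 0.001712975531601787 [-0.04427042 -0.25977297 -1.99575359] 29.999383985996246
```

All six beads are in the cup, and the arm is still.

```bash
python3 -c "
from cell import job;print(job.sign_off())"
```

```text
the job is handed in; nothing more can be done
None
```

The pin was stirred clockwise for two full turns with all six beads still in the cup, and the job is handed in with it held still and upright in the ring gauge, centred to about 1 mm, its tip about 3 cm below the underside (no verdict was returned).

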